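# Snap the axle clip onto a dental articulator and close it

### The job

Finish putting the dental articulator back together: take the loose spring clip and press it down onto the ring groove in the hinge axle, outside the post on the robot's right, until it snaps fully home; the axle can shift sideways, so feel for the groove and do not force the clip. Once the clip holds the axle, press the raised upper arm gently down until it is fully closed, and leave the other things on the bench where they are.

Things in the scene. Friction and masses are not known exactly. Their poses are not given: they have to be found in the camera images.
- articulator: Metal dental articulator standing fast on the mat, 130x110x110 mm, a cast on its base and one under its upper arm. Origin: centre of its footprint, on the mat; x points from its front (robot's side) to its back, y to its left, z up. Two posts at the back carry the horizontal hinge axle, which runs along y, 45 mm behind the origin, 100 mm high. Post heads reach 11.5 mm above its axis.
- post_face (a point): Point on the axle's axis in the outer face of the right-hand (-y) post; axes as the articulator's. From here the axle, 16 mm across, sticks out along -y. It has one ring groove, 12 mm wide and 10 mm across. The axle and arm shift 12 mm sideways against about 8 N of friction and start anywhere: the groove's middle is 8 to 20 mm out from this point, to be seen or felt.
- press_spot (a point): Point on the middle of the upper arm's flat top, 78 mm in front of the axle's axis and 5.5 mm above it when the arm is closed (level): a good place to press the arm shut. The arm is 30 mm wide here, clear of knobs for 20 mm to front and back.
- upper_arm (a joint): Hinge angle of the upper arm about the axle, rad: 0 = fully closed (level, against a firm stop), grows as its front rises; starts between 0.55 and 0.8. It stays where it is left; closing it takes about 3 to 6 N downwards at press_spot.
- clip: Steel spring clip with a white plastic grip, 53 mm high, 10 mm thick, standing upright, mouth down. Origin: the point that lies on the axle's axis when the clip is home; y is along the axle, z up; either way round fits. Pressed down on the groove, the load climbs to 7 to 16 N, falls away as the jaws snap past (about 3 mm before home), then rises when it is home. Over 22 N bends it.
- clip_grip (a point): Middle of the clip's grip, 24 mm above the clip's origin. The grip is a block 16 mm (clip's x) by 10 mm (clip's y) by 26 mm high, so it ends 11 mm above the origin; take it there from above.
- clip_foot (a point): Middle between the tips of the clip's two feet, 16.5 mm below its origin. Its sprung jaws flare out to 28 mm here, 22 mm inside. They fit only the groove: lowered onto the full 16 mm part of the axle the clip comes to rest with its origin about 13 mm above the axle's axis, over the groove about 8 mm above it.
- bur_block: Bystander: aluminium block with burs, 28x70x49 mm. Origin: centre of its underside.
- powder_pot: Bystander: white pot with a cream lid, 61 mm in diameter, 55 mm high. Origin: centre of its underside.
- putty_key: Bystander: grey lump of silicone putty, 38x57x40 mm. Origin: centre of its underside.

How it is judged:
On the way, in this order (a step that is already met when the one before it is completed fails the run):
1. the clip is snapped home in the axle's groove while the upper arm is still raised (z of clip in the frame of post_face between -0.002 and 0.0015 m and x of clip in the frame of post_face between -0.002 and 0.002 m and y of clip in the frame of post_face between -0.0235 and -0.004 m and angle between the y axis of clip and the y axis of articulator, either way round below 0.15 rad and value of joint upper_arm above 0.4 rad), for 0.2 s.
2. the upper arm is fully closed (value of joint upper_arm below 0.03 rad), for 0.2 s.
At the end, for the whole second after the job is handed in: The clip sits fully home in the axle's groove outside the right-hand post: its origin within 2 mm of the axle's axis (at most 1.5 mm high), 4 to 23.5 mm out from the post's face, square to the axle within 0.15 rad, at rest; the upper arm is closed to within 0.04 rad (z of clip in the frame of post_face between -0.002 and 0.0015 m and x of clip in the frame of post_face between -0.002 and 0.002 m and y of clip in the frame of post_face between -0.0235 and -0.004 m and angle between the y axis of clip and the y axis of articulator, either way round below 0.15 rad and value of joint upper_arm below 0.04 rad and linear speed of clip below 0.02 m/s); the robot touches nothing.
It fails at once if the clip is pressed against the articulator with more than 22 N (contact force between clip and articulator above 22 N).
It fails at once if the fingers push on the articulator or its arm with more than 30 N (contact force between the fingers and articulator above 30 N).
It fails at once if a bystander is moved by more than 20 mm (distance of any of bur_block, powder_pot, putty_key from where it was at the start of the episode above 0.02 m).
It also fails if it takes over 64 s, if anything falls off the work surface, if the arm or the gripper's body presses on something with over 40 N, if the wrist force passes 120 N, or if a joint passes its speed limit or range.

### The arm

A 6-joint arm with a two-finger parallel gripper is mounted at the origin on a cart in front of the work surface, level with it; the furniture and walls round the work are solid. World frame = base frame: x ahead of the robot, y to its left, z up, the work surface at z = 0. Lengths are in m, angles in rad, forces in N, time in s.
With the tool pointing down it reaches from about 0.35 to 0.775 m from the base axis. Payload 7.3 kg.
Tool frame: the origin (TCP) lies at the very end of the fingers, on their centre line; the grasp point (between the pads) lies 19 mm behind it; z points along the fingers, y is the line along which they close (so a half turn about z gives the same grasp; the last joint's range is limited). The gripper opens to 92 mm and grips with 3 to 60 N. Pads are 19 mm wide; open, the fingers measure 130 mm over their backs; the gripper's body (75 mm by 190 mm) begins 47 mm behind the grasp point.
Start: joints at [0.973, 0.342, 1.524, -0, 1.275, -0.146], TCP at [0.229, 0.472, 0.227] pointing down, gripper open.
Joint ranges: [-2.53, 2.53], [-0.77, 2.02], [0.04, 2.7], [-1, 4.14], [0.28, 2.66], [-3.11, 3.11]. Speed limits (rad/s): [2.57, 2.57, 3.14, 3.14, 3.14, 3.14].

### API

Orientations are given as [roll, pitch, yaw] about the fixed x, y, z axes, in that order (R = Rz(yaw) Ry(pitch) Rx(roll)).
In Python, from cell import robot gives the robot as it stands.
- The arm moves only by the tool apply_moves, never from a script. Its argument "rows" is a list of rows, each an object with "xyz": the shift along the tool's x, y, z in mm, a list of three; "turn": the turn about the tool's z in rad. A call has 1 to 10 rows; each row shifts and turns the commanded pose from where the row before left it, along the tool's axes as they then stand; what a row does not reach is not made up. A row lasts 1/8 s, in which the tool goes at most 62.5 mm and 10.7 degrees, less where a joint would pass 70% of its speed; a pose out of reach is approached as far as the arm can. A call with a gripper value outside its range is refused whole. "gripper" is the opening, from 0 (shut) to 1 (fully open), set as the call begins (left out, the last holds). The fingers move at their own pace and stop on an object; "newtons" is the grip in N (left out, the last holds). Time passes only in rows, so rows that do not move let the fingers close. It gives the time, the measured TCP pose, the force and the opening at its end, in the units of the state.
- robot.observe(): the state, without advancing time (a new reading comes with each control period).
- robot.read_camera(name): name is "scene" or "side" or "wrist"; returns a dict with "frame" (420x560x3 uint8, blue, green, red), "mtx" (3x3 intrinsics, pixels), "R" (3x3) and "t" (3): a world point X has camera coordinates R X + t; the wrist camera has in their place "T_tool_cam" (4x4, takes a point from camera to tool coordinates, whose origin is the TCP and whose axes are the flange's). Camera axes: x right, y down, z forward; pixel columns grow to the right and rows downward; lengths in m; the calibration is good to about 2 mm. A picture is of the moment at which its call begins: read the wrist's pose just before it. There is no depth.
- robot.hand_in(): hands the job in, once; it reports no verdict.
The state is a dict: "time": time; "qpos": joint angles; "qvel": joint speeds; "joint_efforts": joint torques, N m; "tool_pos": TCP position; "tool_rot": TCP orientation; "contact_force": force on the tool from outside, world axes, zero at the start; "torque": the same for the moment, N m; "opening": finger opening in m.
Only numpy, scipy, OpenCV 4.12 (cv2) and the standard library are available. Lean on these libraries where they do the work, as an engineer would, in place of code of your own. Each camera call takes 0.05 s, during which the arm holds its last target. There are 200 camera calls.

## Working session

There is one attempt and no reset: what is moved stays moved. The work goes in short steps, Python scripts to look and compute and a tool call to move; the robot and the scene stay as the last step left them, time stands still between calls to the robot, and variables do not carry over. Pictures are saved under pics/ and viewed, on a budget of 10 in all, crops included, one or two more only if the job needs it, and the job is handed in when it is done.

Besides the shell and the picture viewer there is one more tool, called after "Emit:" as a command line: name --argument value ..., lists and objects as JSON in quotes. apply_moves: Moves the arm, as the interface text tells. Its arguments: {"type":"object","properties":{"rows":{"type":"array"},"gripper":{"type":"number"},"newtons":{"type":"number"}},"required":["rows"]}

```bash
mkdir -p pics; cat > h.py <<'E'
import numpy as np, cv2, json
from cell import robot
from scipy.spatial.transform import Rotation as Ro
def snap(n,f):
    s=robot.observe(); c=robot.read_camera(n); cv2.imwrite('pics/'+f,c['frame'])
    R,t=c.get('R'),c.get('t')
    if n=='wrist':
        T=np.eye(4); T[:3,:3]=Ro.from_euler('xyz',s['tool_rot']).as_matrix(); T[:3,3]=s['tool_pos']
        W=np.linalg.inv(T@np.array(c['T_tool_cam'])); R,t=W[:3,:3],W[:3,3]
    np.savez('pics/'+f[:-4],K=c['mtx'],R=R,t=t); return c
def load(f): d=np.load('pics/'+f+'.npz'); return d['K'],d['R'],d['t']
def ray(f,u,v):
    K,R,t=load(f); return -R.T@t, R.T@np.linalg.solve(K,[u,v,1])
def atz(f,u,v,z):
    o,d=ray(f,u,v); return o+d*(z-o[2])/d[2]
def tri(*obs):
    A=0;b=0
    for f,u,v in obs:
        o,d=ray(f,u,v); d=d/np.linalg.norm(d); P=np.eye(3)-np.outer(d,d); A=A+P; b=b+P@o
    X=np.linalg.solve(A,b); return X,[np.linalg.norm(proj(f,X)-[u,v]) for f,u,v in obs]
def proj(f,X):
    K,R,t=load(f); p=K@(R@np.array(X)+t); return p[:2]/p[2]
E
python3 - <<'E'
from h import *
print(robot.observe())
for n in('scene','side'):
    snap(n,n+'0.png'); print(n,*load(n+'0'),sep='\n')
E
```

```text
{'time': 0.0, 'qpos': array([ 9.73001512e-01,  3.42694140e-01,  1.52506391e+00,  1.28455998e-05,
        1.27539666e+00, -1.45981853e-01]), 'qvel': array([-0.00178079,  0.00022864, -0.00199145,  0.00084209, -0.00058188,
       -0.00033989]), 'joint_efforts': array([ 1.99616399e-03, -4.31251180e+01, -2.44217330e+01,  7.20295077e-02,
        5.59824833e-02, -1.68065044e-04]), 'tool_pos': array([0.2289377 , 0.47197761, 0.22604344]), 'tool_rot': array([-3.14004899e+00, -2.39376263e-04,  2.68977576e+00]), 'contact_force': array([-0.27578804, -0.06085538, -0.46256047]), 'torque': array([0.00270559, 0.01831741, 0.0301733 ]), 'opening': 0.09176664938013869}
scene
[[402.86619627   0.         283.27094481]
 [  0.         402.86619627 210.9354451 ]
 [  0.           0.           1.        ]]
[[ 0.63172247 -0.7750756   0.01358443]
 [-0.4634527  -0.39166664 -0.79486403]
 [ 0.62140028  0.49583773 -0.6066355 ]]
[-0.42404819  0.29602897  0.6057163 ]
side
[[462.40481661   0.         282.44481092]
 [  0.         462.40481661 207.77149928]
 [  0.           0.           1.        ]]
[[ 0.96283542 -0.26963183  0.01570478]
 [-0.12873473 -0.50926471 -0.85092704]
 [ 0.2374349   0.81728094 -0.52504908]]
[-0.57562632  0.11331084  0.94563054]
```

View pics/scene0.png

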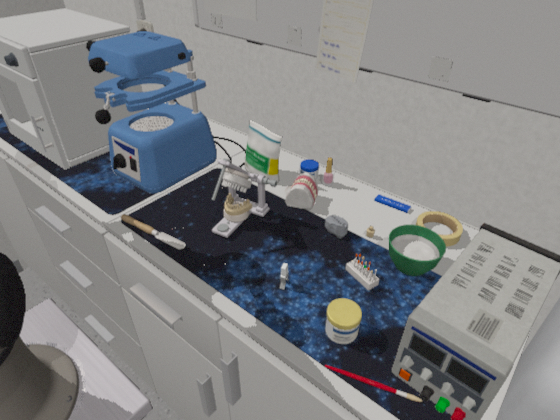

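View pics/side0.png

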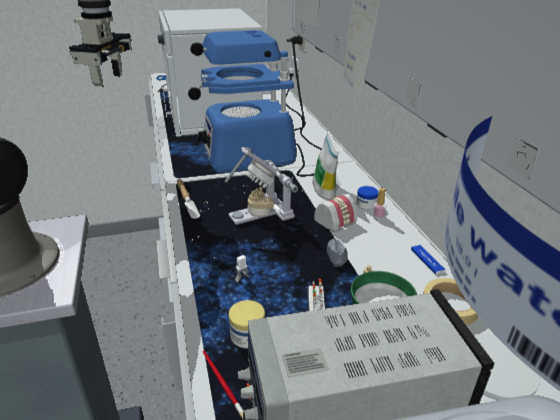

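Scene: the clip is at about (284,276), the articulator at (240,205). Side: the clip is at (241,266), the articulator at (265,190). An enlarged composite will give better pixels.

```bash
python3 - <<'E'
from h import *
a=cv2.imread('pics/scene0.png')[150:300,200:300];b=cv2.imread('pics/side0.png')[140:290,215:315]
cv2.imwrite('pics/c0.png',np.hstack([cv2.resize(x,None,fx=4,fy=4,interpolation=cv2.INTER_CUBIC) for x in(a,b)]))
E
```

```text
(no output)
```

View pics/c0.png

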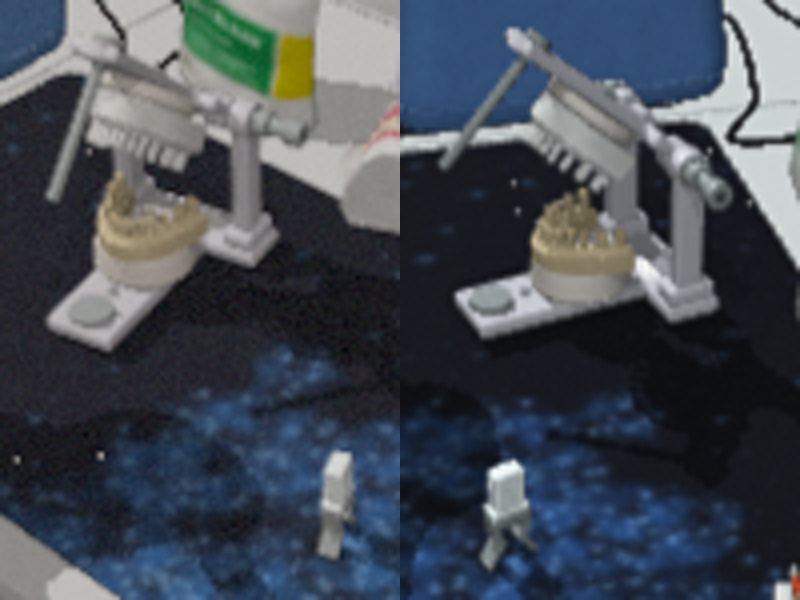

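```bash
python3 - <<'E'
from h import *
S=lambda u,v:('scene0',200+u/4,150+v/4)
D=lambda u,v:('side0',215+(u-400)/4,140+v/4)
for n,a,b in [('axle end',(302,131),(723,195)),('axle at post',(252,122),(692,172)),('clip top',(342,458),(507,466)),('front R corner',(110,348),(485,338)),('front L corner',(50,322),(458,292)),('back R foot',(252,262),(680,318)),('arm front tip',(95,45),(517,38)),('clip foot front',(327,555),(490,567)),('clip foot back',(347,518),(532,548))]:
    X,e=tri(S(*a),D(*b)); print(n,X.round(4),np.round(e,1))
E
```

```text
axle end [ 0.623  -0.0145  0.0976] [0.1 0.1]
axle at post [0.6135 0.0154 0.0968] [0.2 0.3]
clip top [ 0.4678 -0.1705  0.0538] [0.2 0.2]
front R corner [0.4911 0.0171 0.003 ] [0. 0.]
front L corner [0.4816 0.0555 0.0102] [0.9 0.9]
back R foot [6.07e-01 1.18e-02 1.00e-04] [0.5 0.5]
arm front tip [0.5196 0.0395 0.1801] [0. 0.]
clip foot front [ 0.4574 -0.1704 -0.0069] [0.1 0.1]
clip foot back [ 0.4802 -0.165  -0.0033] [0.2 0.2]
```

```bash
cat >> h.py <<'E'
def plan(xyz,yaw,first='turn'):
    "tool-axis shift (mm) after turning to yaw; pose measured"
    s=robot.observe(); p=s['tool_pos']; y0=s['tool_rot'][2]
    R=Ro.from_euler('xyz',[np.pi,0,yaw if first=='turn' else y0]).as_matrix()
    t=-(yaw-y0); t=(t+np.pi)%(2*np.pi)-np.pi
    print('pos',p.round(4),'rot',s['tool_rot'].round(3),'turn',round(t,3),'shift',(R.T@(np.array(xyz)-p)*1e3).round(1),'F',s['contact_force'].round(1),'open',round(s['opening'],4),'t',s['time'])
E
python3 - <<'E'
from h import *
print(np.array(robot.read_camera('wrist')['T_tool_cam']).round(3))
plan([.40,.10,.26],0.24); plan([.40,.10,.26],0.24,'shift')
plan([.40,.10,.26],0.24+np.pi)
E
```

```text
[[ 0.001 -0.952 -0.307  0.084]
 [ 1.     0.     0.001  0.   ]
 [-0.001 -0.307  0.952 -0.158]
 [ 0.     0.     0.     1.   ]]
pos [0.229  0.4721 0.2262] rot [-3.14 -0.    2.69] turn 2.45 shift [ 77.7 402.1 -33.8] F [-1.  -0.2 -0.2] open 0.0918 t 0.15
pos [0.229  0.4721 0.2262] rot [-3.14 -0.    2.69] turn 2.45 shift [-316.3 -260.1  -33.8] F [-1.  -0.2 -0.2] open 0.0918 t 0.15
pos [0.229  0.4721 0.2262] rot [-3.14 -0.    2.69] turn -0.692 shift [ -77.7 -402.1  -33.8] F [-1.  -0.2 -0.2] open 0.0918 t 0.15
```

Emit:
apply_moves --rows '[{"xyz": [0,0,0],"turn": -0.173},{"xyz": [0,0,0],"turn": -0.173},{"xyz": [0,0,0],"turn": -0.173},{"xyz": [0,0,0],"turn": -0.173},{"xyz": [-13,-57,-6],"turn": 0},{"xyz": [-13,-57,-6],"turn": 0},{"xyz": [-13,-57,-6],"turn": 0},{"xyz": [-13,-57,-6],"turn": 0},{"xyz": [-13,-57,-6],"turn": 0},{"xyz": [-13,-57,-4],"turn": 0}]'

```text
time: 1.4
tool_pos: [0.3868, 0.157, 0.261]
tool_rot: [3.141, 0.001, -2.901]
contact_force: [1.2, 1.0, -0.2]
opening: 0.0916
```

```bash
python3 - <<'E'
from h import *
plan([.468,-.170,.26],0.24+np.pi)
print(robot.observe()['qpos'].round(3))
E
```

```text
pos [0.3868 0.157  0.261 ] rot [ 3.141e+00  1.000e-03 -2.901e+00] turn 0.0 shift [  -1.1 -336.9    1. ] F [ 1.2  1.  -0.2] open 0.0916 t 1.4
[ 0.201  0.113  1.73   0.     1.298 -1.61 ]
```

Emit:
apply_moves --rows '[{"xyz": [0,-56,0],"turn": 0},{"xyz": [0,-56,0],"turn": 0},{"xyz": [0,-56,0],"turn": 0},{"xyz": [0,-56,0],"turn": 0},{"xyz": [0,-56,35],"turn": 0},{"xyz": [0,-57,35],"turn": 0},{"xyz": [0,0,40],"turn": 0},{"xyz": [0,0,0],"turn": 0}]' --gripper 0.45

```text
time: 2.4
tool_pos: [0.4629, -0.1615, 0.1523]
tool_rot: [3.137, -0.005, -2.903]
contact_force: [-0.6, 0.4, 0.5]
opening: 0.0412
```

```bash
python3 - <<'E'
from h import *
snap('wrist','w1.png'); plan([.468,-.170,.032],0.24+np.pi)
print(proj('w1',[.468,-.17,.053]))
a=cv2.imread('pics/w1.png'); print(atz('scene0',343,312,.055))
cv2.imwrite('pics/w1c.png',cv2.resize(a,(800,600)))
E
```

```text
pos [ 0.4642 -0.1617  0.1544] rot [ 3.139e+00 -2.000e-03 -2.902e+00] turn -0.0 shift [ -1.7  -9.  122.4] F [1.  1.5 0.8] open 0.0411 t 2.45
[269.89460762 216.48862797]
[ 0.44091159 -0.31846407  0.055     ]
```

View pics/w1c.png

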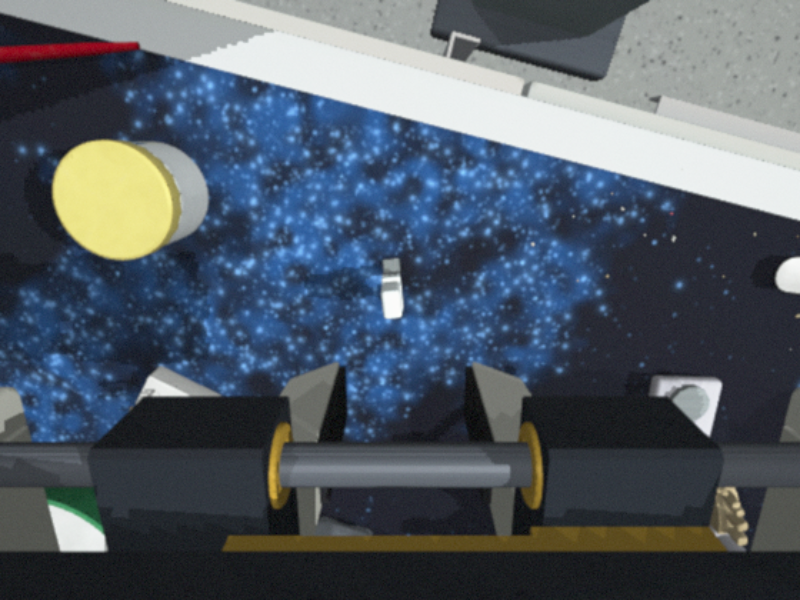

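The clip is at (393,300) in the enlarged wrist view. The pot at (130,200) is well clear, and the jaws line up closely with the clip's 10 mm side.

```bash
python3 - <<'E'
from h import *
f=1.42857
c=atz('w1',394/f,304/f,.0535); print('top',c)
for a,b in [((384,290),(386,318)),((401,290),(403,317))]:
    d=atz('w1',b[0]/f,b[1]/f,.0535)-atz('w1',a[0]/f,a[1]/f,.0535); print(np.linalg.norm(d),np.arctan2(d[1],d[0]))
print(np.linalg.norm(atz('w1',385/f,304/f,.0535)-atz('w1',402.5/f,304/f,.0535)))
a=cv2.imread('pics/w1.png')[175:235,245:305]; cv2.imwrite('pics/w1d.png',cv2.resize(a,None,fx=10,fy=10,interpolation=cv2.INTER_CUBIC))
plan([c[0],c[1],.032],0.24+np.pi)
E
```

```text
top [ 0.46384464 -0.16627735  0.0535    ]
0.015887741553517815 0.2954503778272824
0.01532589262663548 0.3082033192120077
0.009437718088479126
pos [ 0.4642 -0.1617  0.1544] rot [ 3.139e+00 -2.000e-03 -2.902e+00] turn -0.0 shift [  1.5  -4.4 122.4] F [1.  1.5 0.8] open 0.0411 t 2.45
```

View pics/w1d.png

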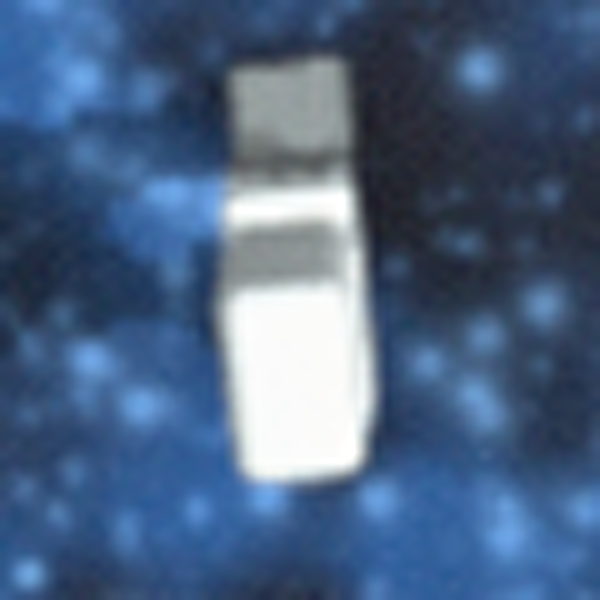

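The grip's top face is centred at about (274.3,212.9) and turned about 0.06 rad from the tool. Descending to grasp.

Emit:
apply_moves --rows '[{"xyz": [0.5,-6,0],"turn": -0.06},{"xyz": [0,0,30],"turn": 0},{"xyz": [0,0,30],"turn": 0},{"xyz": [0,0,30],"turn": 0},{"xyz": [0,0,20],"turn": 0},{"xyz": [0,0,12],"turn": 0},{"xyz": [0,0,0],"turn": 0},{"xyz": [0,0,0],"turn": 0}]'

```text
time: 3.45
tool_pos: [0.4667, -0.1682, 0.034]
tool_rot: [-3.14, 0.002, -2.841]
contact_force: [-0.1, -0.1, 0.0]
opening: 0.0414
```

```bash
python3 - <<'E'
from h import *
plan([.4645,-.167,.032],0.30+np.pi)
E
```

```text
pos [ 0.4667 -0.1682  0.034 ] rot [-3.140e+00  2.000e-03 -2.841e+00] turn 0.001 shift [1.7 1.8 2. ] F [-0.1 -0.1  0. ] open 0.0414 t 3.45
```

Emit:
apply_moves --rows '[{"xyz": [0,0,2],"turn": 0},{"xyz": [0,0,0],"turn": 0},{"xyz": [0,0,0],"turn": 0},{"xyz": [0,0,0],"turn": 0},{"xyz": [0,0,0],"turn": 0}]' --gripper 0 --newtons 40

```text
time: 4.08
tool_pos: [0.4659, -0.168, 0.0309]
tool_rot: [-3.142, 0.0, -2.841]
contact_force: [-0.4, -0.2, 0.3]
opening: 0.01
```

Emit:
apply_moves --rows '[{"xyz": [0,0,-25],"turn": 0},{"xyz": [0,0,-40],"turn": 0},{"xyz": [0,0,-50],"turn": 0},{"xyz": [0,0,-50],"turn": 0}]'

```text
time: 4.58
tool_pos: [0.4655, -0.1678, 0.1972]
tool_rot: [3.141, -0.0, -2.841]
contact_force: [1.0, -0.1, -0.3]
opening: 0.0097
```

```bash
python3 - <<'E'
from h import *
plan([.62,-.06,.195],0.27+np.pi)
E
```

```text
pos [ 0.4655 -0.1678  0.1972] rot [ 3.141 -0.    -2.841] turn 0.03 shift [-177.7   62.7    2.2] F [ 1.  -0.1 -0.3] open 0.0097 t 4.575
```

Emit:
apply_moves --rows '[{"xyz": [-40,24,0],"turn": 0.03},{"xyz": [-40,25,0],"turn": 0},{"xyz": [-40,25,0],"turn": 0},{"xyz": [-40,24,0],"turn": 0},{"xyz": [0,0,0],"turn": 0},{"xyz": [0,0,0],"turn": 0}]'

```text
time: 5.32
tool_pos: [0.5922, -0.0301, 0.1954]
tool_rot: [3.141, -0.001, -2.871]
contact_force: [-0.3, -0.7, 0.4]
opening: 0.0099
```

```bash
python3 - <<'E'
from h import *
snap('wrist','w2.png'); plan([.62,-.06,.195],0.27+np.pi)
print(proj('w2',[.6135,.0154,.0968]),proj('w2',[.623,-.0145,.0976]))
cv2.imwrite('pics/w2c.png',cv2.resize(cv2.imread('pics/w2.png'),(800,600),interpolation=cv2.INTER_CUBIC))
E
```

```text
pos [ 0.5921 -0.0305  0.1956] rot [ 3.141e+00 -1.000e-03 -2.872e+00] turn -0.0 shift [-19.1 -35.8   0.6] F [-0.6  0.6 -0. ] open 0.0096 t 5.375
[330.52081224 251.53606919] [291.27071277 253.27273817]
```

View pics/w2c.png

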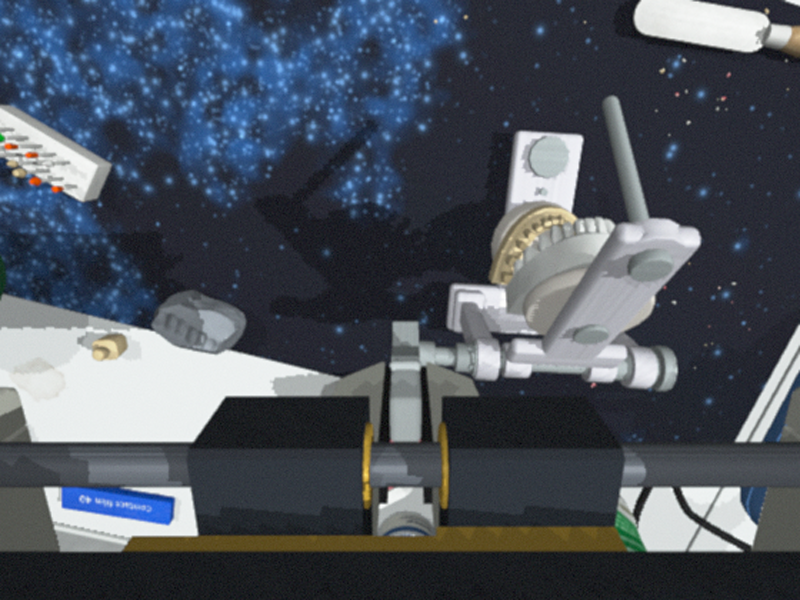

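Wrist: the clip hides the axle's end at (405,345), the groove is at about (445,355) and the post head at (487,360). The axle tilts about 0.08 rad relative to the tool. I'll shift aside for a clear view.

Emit:
apply_moves --rows '[{"xyz": [-15,-20,0],"turn": 0.08},{"xyz": [-15,-15,0],"turn": 0},{"xyz": [0,0,0],"turn": 0},{"xyz": [0,0,0],"turn": 0}]'

```text
time: 5.88
tool_pos: [0.6292, -0.0574, 0.1958]
tool_rot: [3.141, -0.001, -2.952]
contact_force: [-0.1, 0.1, 0.6]
opening: 0.0097
```

```bash
python3 - <<'E'
from h import *
snap('wrist','w3.png'); plan([.62,-.06,.195],0.19+np.pi)
u,v=proj('w3',[.619,.0,.1]).astype(int); print(u,v)
x0,y0=u-60,v-60; print(x0,y0)
a=cv2.imread('pics/w3.png')[y0:y0+120,x0:x0+160]
cv2.imwrite('pics/w3c.png',cv2.resize(a,None,fx=5,fy=5,interpolation=cv2.INTER_CUBIC))
E
```

```text
pos [ 0.6293 -0.0571  0.196 ] rot [ 3.141e+00 -1.000e-03 -2.952e+00] turn -0.0 shift [ 9.7 -1.1  1. ] F [ 0.5 -0.9 -0.9] open 0.0096 t 5.925
359 214
299 154
```

View pics/w3c.png

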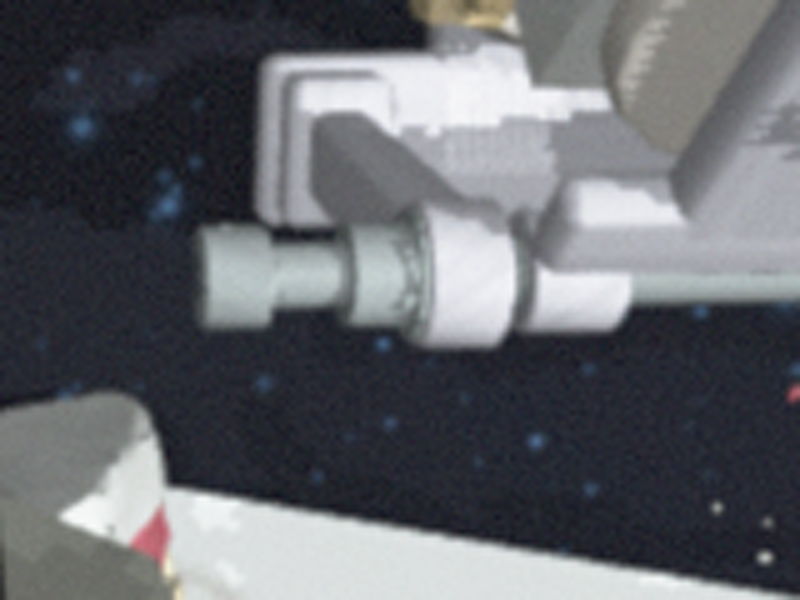

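Clear view: end flange at crop u=205–272, groove u=272–347, centre (310,275), post face at u≈418. The axle is level in the image, so the yaw matches.

```bash
python3 - <<'E'
from h import *
P=lambda u,v,z=.1: atz('w3',299+u/5,154+v/5,z)
for n,u,v in [('flange end',203,276),('groove out',272,276),('groove in',347,275),('post',418,275),('post in',515,275),('rod',720,289)]: print(n,P(u,v).round(4))
g=P(309.5,275.5); print('groove',g,'len',np.linalg.norm(P(272,275)-P(347,275)),'dia',np.linalg.norm(P(240,226)-P(240,328)))
plan([g[0],g[1],.150],0.19+np.pi)
print(robot.observe()['qpos'].round(3))
# clip feet expected image check
E
```

```text
flange end [ 0.6176 -0.0157  0.1   ]
groove out [ 0.6156 -0.0054  0.1   ]
groove in [0.6133 0.0058 0.1   ]
post [0.6113 0.0164 0.1   ]
post in [0.6085 0.0308 0.1   ]
rod [0.6048 0.0622 0.1   ]
groove [6.14444772e-01 2.04285384e-04 1.00000000e-01] len 0.011392005235741746 dia 0.01627500102133893
pos [ 0.6293 -0.0571  0.196 ] rot [ 3.141e+00 -1.000e-03 -2.952e+00] turn -0.0 shift [ 3.7 59.1 46. ] F [ 0.5 -0.9 -0.9] open 0.0096 t 5.925
[-0.212  0.563  1.251  0.     1.328 -1.972]
```

```bash
python3 - <<'E'
from h import *
c=atz('w1',274.3,212.9,.0535)[:2]; T=np.array([.4662,-.168])
R=lambda y: Ro.from_euler('xyz',[np.pi,0,y]).as_matrix()[:2,:2]
o=R(-2.841).T@(c-T); print('clip in tool (mm)',o*1e3)
g=np.array([.61444,.0002]); tgt=g-R(-2.952)@[o[0],0]; print(tgt)
plan([*tgt,.150],0.18+np.pi)
E
```

```text
clip in tool (mm) [1.731544   1.18367736]
[6.16140517e-01 5.26324814e-04]
pos [ 0.6293 -0.0571  0.196 ] rot [ 3.141e+00 -1.000e-03 -2.952e+00] turn 0.01 shift [ 2.6 59.1 46. ] F [ 0.5 -0.9 -0.9] open 0.0096 t 5.925
```

Emit:
apply_moves --rows '[{"xyz": [1,20,0],"turn": 0.01},{"xyz": [1,20,0],"turn": 0},{"xyz": [0.5,18,0],"turn": 0},{"xyz": [0,0,20],"turn": 0},{"xyz": [0,0,20],"turn": 0},{"xyz": [0,0,6],"turn": 0},{"xyz": [0,0,0],"turn": 0},{"xyz": [0,0,0],"turn": 0}]'

```text
time: 6.92
tool_pos: [0.6176, -0.0004, 0.1508]
tool_rot: [-3.141, 0.002, -2.961]
contact_force: [0.2, 0.7, -0.7]
opening: 0.0097
```

```bash
python3 - <<'E'
from h import *
snap('scene','s4.png');snap('side','d4.png'); plan([.6161,.0005,.150],0.18+np.pi)
X=[.6155,0,.11]; out=[]
for n in('s4','d4'):
    u,v=proj(n,X).astype(int); print(n,u-33,v-50)
    out.append(cv2.resize(cv2.imread(f'pics/{n}.png')[v-50:v+50,u-33:u+33],None,fx=6,fy=6,interpolation=cv2.INTER_CUBIC))
cv2.imwrite('pics/c4.png',np.hstack(out))
E
```

```text
pos [ 6.175e-01 -5.000e-04  1.507e-01] rot [-3.141e+00  1.000e-03 -2.961e+00] turn 0.0 shift [1.2 1.3 0.7] F [ 0.5 -0.3 -1.4] open 0.0098 t 7.025
s4 235 127
d4 257 131
```

View pics/c4.png

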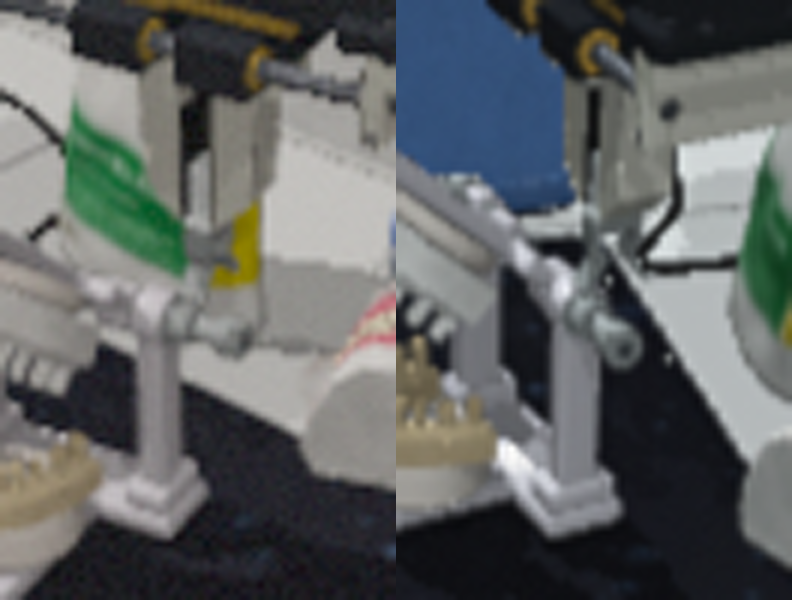

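```bash
python3 - <<'E'
from h import *
D=lambda u,v,z: atz('d4',257+(u-396)/6,131+v/6,z).round(4)
S=lambda u,v,z: atz('s4',235+u/6,127+v/6,z).round(4)
print('side foot mid',D(616,272,.119),'axle end',D(624,345,.1),'groove',D(600,318,.1))
print('scene axle end',S(237,335,.1),'groove',S(200,326,.1))
c,s=np.cos(.18),np.sin(.18)
for n,w in(('front',-.0125),('back',.0125)):
    X=[.6176+w*c,-.0005+w*s,.1195]
    p=proj('d4',X);q=proj('s4',X); print(n,'side',(p-[257,131])*6+[396,0],'scene',(q-[235,127])*6)
E
```

```text
side foot mid [0.6232 0.0043 0.119 ] axle end [ 0.6203 -0.0174  0.1   ] groove [0.6176 0.0046 0.1   ]
scene axle end [ 0.6188 -0.0151  0.1   ] groove [ 6.144e-01 -3.000e-04  1.000e-01]
front side [575.19729859 284.84122863] scene [188.67860447 294.86661659]
back side [635.26675331 271.84235306] scene [222.10875721 264.46421689]
```

Clip and groove agree to within about 2 mm. Lowering slowly and watching the force.

Emit:
apply_moves --rows '[{"xyz": [0.5,0,5],"turn": 0},{"xyz": [0,0,5],"turn": 0},{"xyz": [0,0,4],"turn": 0},{"xyz": [0,0,3],"turn": 0},{"xyz": [0,0,2],"turn": 0},{"xyz": [0,0,0],"turn": 0}]'

```text
time: 7.78
tool_pos: [0.6166, -0.0006, 0.1307]
tool_rot: [3.141, -0.0, -2.961]
contact_force: [0.3, 0.1, -0.5]
opening: 0.0097
```

Emit:
apply_moves --rows '[{"xyz": [0,0,1],"turn": 0},{"xyz": [0,0,1],"turn": 0},{"xyz": [0,0,0],"turn": 0}]'

```text
time: 8.15
tool_pos: [0.6166, -0.0006, 0.1289]
tool_rot: [3.142, -0.0, -2.961]
contact_force: [-0.4, 0.5, -0.2]
opening: 0.0099
```

Emit:
apply_moves --rows '[{"xyz": [0,0,1],"turn": 0},{"xyz": [0,0,0],"turn": 0}]'

```text
time: 8.4
tool_pos: [0.6166, -0.0006, 0.1278]
tool_rot: [3.141, -0.0, -2.961]
contact_force: [0.3, -0.1, 0.1]
opening: 0.01
```

Emit:
apply_moves --rows '[{"xyz": [0,0,1],"turn": 0},{"xyz": [0,0,0],"turn": 0}]'

```text
time: 8.65
tool_pos: [0.6166, -0.0006, 0.1268]
tool_rot: [3.141, -0.0, -2.961]
contact_force: [-0.6, -0.2, 0.3]
opening: 0.0097
```

Emit:
apply_moves --rows '[{"xyz": [0,0,1],"turn": 0},{"xyz": [0,0,0],"turn": 0}]'

```text
time: 8.9
tool_pos: [0.6166, -0.0006, 0.1258]
tool_rot: [3.141, -0.0, -2.961]
contact_force: [-0.7, 0.4, -0.5]
opening: 0.0101
```

Emit:
apply_moves --rows '[{"xyz": [0,0,1],"turn": 0},{"xyz": [0,0,0],"turn": 0}]'

```text
time: 9.15
tool_pos: [0.6165, -0.0006, 0.1248]
tool_rot: [3.142, -0.0, -2.961]
contact_force: [-0.5, -0.2, -0.4]
opening: 0.0099
```

Emit:
apply_moves --rows '[{"xyz": [0,0,1],"turn": 0},{"xyz": [0,0,0],"turn": 0}]'

```text
time: 9.4
tool_pos: [0.6165, -0.0006, 0.124]
tool_rot: [3.142, -0.0, -2.961]
contact_force: [-1.3, -0.4, 1.3]
opening: 0.0099
```

Contact starts at TCP z≈0.124, which is the height expected over the groove (the full axle would give about 0.128). Pressing in small steps.

Emit:
apply_moves --rows '[{"xyz": [0,0,0.7],"turn": 0},{"xyz": [0,0,0],"turn": 0}]'

```text
time: 9.65
tool_pos: [0.6166, -0.0007, 0.1234]
tool_rot: [-3.141, 0.0, -2.961]
contact_force: [-1.9, -0.7, 3.8]
opening: 0.0093
```

Emit:
apply_moves --rows '[{"xyz": [0,0,0.7],"turn": 0},{"xyz": [0,0,0],"turn": 0}]'

```text
time: 9.9
tool_pos: [0.6166, -0.0007, 0.1229]
tool_rot: [-3.141, 0.0, -2.961]
contact_force: [-3.6, -0.8, 5.0]
opening: 0.0095
```

The −x side force says one jaw touches first, so I'll ease toward the robot (tool +x).

Emit:
apply_moves --rows '[{"xyz": [1,0,0],"turn": 0},{"xyz": [0,0,0],"turn": 0}]'

```text
time: 10.15
tool_pos: [0.6157, -0.0008, 0.1226]
tool_rot: [-3.142, 0.0, -2.961]
contact_force: [-1.5, -0.9, 3.9]
opening: 0.0097
```

Emit:
apply_moves --rows '[{"xyz": [1,0,0],"turn": 0},{"xyz": [0,0,0],"turn": 0}]'

```text
time: 10.4
tool_pos: [0.6152, -0.0009, 0.1226]
tool_rot: [-3.141, 0.001, -2.961]
contact_force: [0.8, 0.2, 2.6]
opening: 0.0099
```

Emit:
apply_moves --rows '[{"xyz": [-0.3,0,0.7],"turn": 0},{"xyz": [0,0,0],"turn": 0}]'

```text
time: 10.65
tool_pos: [0.6154, -0.0008, 0.1222]
tool_rot: [-3.141, 0.001, -2.961]
contact_force: [-0.2, 0.2, 5.8]
opening: 0.0098
```

Emit:
apply_moves --rows '[{"xyz": [0,0,0.7],"turn": 0},{"xyz": [0,0,0],"turn": 0}]'

```text
time: 10.9
tool_pos: [0.6155, -0.0009, 0.1218]
tool_rot: [-3.141, 0.002, -2.961]
contact_force: [-1.1, -0.5, 7.3]
opening: 0.0096
```

Emit:
apply_moves --rows '[{"xyz": [0,0,0.5],"turn": 0},{"xyz": [0,0,0],"turn": 0}]'

```text
time: 11.15
tool_pos: [0.6155, -0.0009, 0.1215]
tool_rot: [-3.141, 0.002, -2.961]
contact_force: [0.0, 0.1, 7.5]
opening: 0.0096
```

Emit:
apply_moves --rows '[{"xyz": [0,0,0.6],"turn": 0},{"xyz": [0,0,0],"turn": 0}]'

```text
time: 11.4
tool_pos: [0.6156, -0.0009, 0.121]
tool_rot: [-3.141, 0.002, -2.961]
contact_force: [-1.4, -0.4, 8.3]
opening: 0.0098
```

Emit:
apply_moves --rows '[{"xyz": [0,0,0.6],"turn": 0},{"xyz": [0,0,0],"turn": 0}]'

```text
time: 11.65
tool_pos: [0.6155, -0.001, 0.1203]
tool_rot: [-3.141, 0.002, -2.961]
contact_force: [-0.2, 0.2, 8.4]
opening: 0.0098
```

Emit:
apply_moves --rows '[{"xyz": [0,0,0.6],"turn": 0},{"xyz": [0,0,0],"turn": 0}]'

```text
time: 11.9
tool_pos: [0.6155, -0.001, 0.1196]
tool_rot: [-3.141, 0.002, -2.961]
contact_force: [0.1, -0.3, 7.2]
opening: 0.0096
```

Emit:
apply_moves --rows '[{"xyz": [0,0,0.7],"turn": 0},{"xyz": [0,0,0],"turn": 0}]'

```text
time: 12.15
tool_pos: [0.6155, -0.001, 0.1188]
tool_rot: [-3.141, 0.001, -2.961]
contact_force: [-0.7, -0.3, 5.6]
opening: 0.0097
```

Emit:
apply_moves --rows '[{"xyz": [0,0,0.7],"turn": 0},{"xyz": [0,0,0],"turn": 0}]'

```text
time: 12.4
tool_pos: [0.6153, -0.0009, 0.1176]
tool_rot: [-3.141, 0.001, -2.961]
contact_force: [1.4, -0.5, 4.1]
opening: 0.0099
```

Emit:
apply_moves --rows '[{"xyz": [0,0,0.7],"turn": 0},{"xyz": [0,0,0],"turn": 0}]'

```text
time: 12.65
tool_pos: [0.6151, -0.0009, 0.1163]
tool_rot: [3.141, 0.0, -2.961]
contact_force: [1.8, -0.5, 0.5]
opening: 0.0099
```

The load fell from 8.4 N to 0.5 N, so the jaws have snapped past. Continuing until it rises at home.

Emit:
apply_moves --rows '[{"xyz": [-0.4,0,0.7],"turn": 0},{"xyz": [0,0,0],"turn": 0}]'

```text
time: 12.9
tool_pos: [0.6151, -0.0008, 0.1153]
tool_rot: [3.141, -0.001, -2.961]
contact_force: [1.4, -0.2, -1.8]
opening: 0.0097
```

Emit:
apply_moves --rows '[{"xyz": [0,0,0.7],"turn": 0},{"xyz": [0,0,0],"turn": 0}]'

```text
time: 13.15
tool_pos: [0.6151, -0.0007, 0.1148]
tool_rot: [3.141, -0.001, -2.961]
contact_force: [1.7, 0.4, -3.3]
opening: 0.0097
```

Emit:
apply_moves --rows '[{"xyz": [0,0,0.6],"turn": 0},{"xyz": [0,0,0],"turn": 0}]'

```text
time: 13.4
tool_pos: [0.6152, -0.0007, 0.1145]
tool_rot: [3.141, -0.0, -2.961]
contact_force: [1.7, 0.8, -3.0]
opening: 0.0095
```

Emit:
apply_moves --rows '[{"xyz": [0,0,0.6],"turn": 0},{"xyz": [0,0,0],"turn": 0}]'

```text
time: 13.65
tool_pos: [0.6153, -0.0007, 0.1144]
tool_rot: [3.141, -0.0, -2.961]
contact_force: [-0.8, 1.1, 1.0]
opening: 0.0101
```

Emit:
apply_moves --rows '[{"xyz": [0,0,0.6],"turn": 0},{"xyz": [0,0,0],"turn": 0}]'

```text
time: 13.9
tool_pos: [0.6153, -0.0007, 0.1142]
tool_rot: [3.142, 0.0, -2.961]
contact_force: [-2.2, 0.6, 5.2]
opening: 0.0094
```

Emit:
apply_moves --rows '[{"xyz": [0,0,0.6],"turn": 0},{"xyz": [0,0,0],"turn": 0}]'

```text
time: 14.15
tool_pos: [0.6154, -0.0008, 0.1142]
tool_rot: [-3.141, 0.001, -2.961]
contact_force: [-2.9, 0.1, 8.6]
opening: 0.0097
```

The clip is home: TCP 0.1142 minus the 14.5 mm grasp offset puts its origin at about 0.0997, and the load rises stiffly. Unloading, releasing, and lifting.

Emit:
apply_moves --rows '[{"xyz": [0,0,-1.0],"turn": 0},{"xyz": [0,0,0],"turn": 0}]'

```text
time: 14.4
tool_pos: [0.6153, -0.0007, 0.1142]
tool_rot: [3.141, 0.0, -2.961]
contact_force: [-2.6, 1.2, 4.9]
opening: 0.0096
```

Emit:
apply_moves --rows '[{"xyz": [0,0,0],"turn": 0},{"xyz": [0,0,0],"turn": 0},{"xyz": [0,0,0],"turn": 0},{"xyz": [0,0,-5],"turn": 0},{"xyz": [0,0,-15],"turn": 0},{"xyz": [0,0,-30],"turn": 0},{"xyz": [0,0,-40],"turn": 0},{"xyz": [0,0,0],"turn": 0}]' --gripper 0.24

```text
time: 15.4
tool_pos: [0.6174, -0.001, 0.2089]
tool_rot: [-3.139, 0.008, -2.961]
contact_force: [-0.5, 0.3, -0.4]
opening: 0.0221
```

```bash
python3 - <<'E'
from h import *
snap('wrist','w5.png');snap('side','d5.png');snap('scene','s5.png'); plan([.6161,.0005,.150],0.18+np.pi)
X=[.6155,0,.11]; out=[]
for n,w in(('s5',60),('d5',60)):
    u,v=proj(n,X).astype(int); print(n,u-33,v-60)
    out.append(cv2.resize(cv2.imread(f'pics/{n}.png')[v-60:v+40,u-33:u+33],(396,600),interpolation=cv2.INTER_CUBIC))
cv2.imwrite('pics/c5.png',np.hstack(out))
E
```

```text
pos [ 0.615  -0.0008  0.2038] rot [ 3.141 -0.    -2.961] turn 0.0 shift [-1.3  1.  53.8] F [-0.1  0.5 -0. ] open 0.0219 t 15.55
s5 235 117
d5 257 121
```

View pics/c5.png

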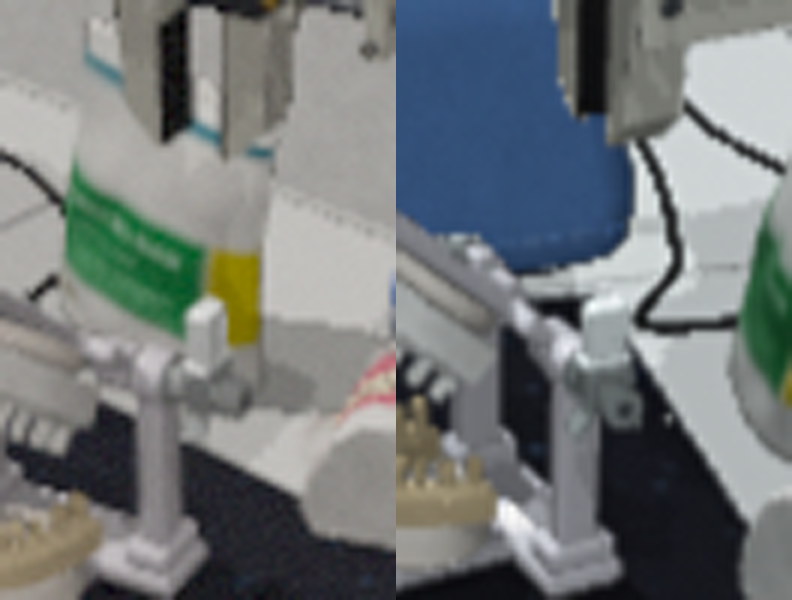

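The clip stands upright in the groove, with its grip top at scene (208,302), side (607,300). Checking its height, then planning the arm press.

```bash
python3 - <<'E'
from h import *
print(tri(('s5',235+209/6,117+303/6),('d5',257+(607-396)/6,121+300/6)))
# articulator frame: axle axis point mid from groove: rod dir
yaw=.185; c,s=np.cos(yaw),np.sin(yaw); ex=np.array([c,s,0]); ey=np.array([-s,c,0])
g=np.array([.6153,-.0008,.1])   # clip on axle axis
# arm middle laterally: from first pics arm tip; front corners mid
for n,P in(('tip',[.5196,.0395,.1801]),('frontR',[.4911,.0171,.003]),('frontL',[.4816,.0555,.01]),('rodL',[.6048,.0622,.1])):
    d=np.array(P)-g; print(n,'x',(d@ex*1e3).round(1),'y',(d@ey*1e3).round(1),'z',d[2]*1e3)
cv2.imwrite('pics/w2d.png',cv2.resize(cv2.imread('pics/w2.png')[120:300,300:500],None,fx=3,fy=3))
E
```

```text
(array([ 0.61706955, -0.00283047,  0.13670031]), [np.float64(0.023316624706065034), np.float64(0.023728784620317824)])
tip x -86.7 y 57.2 z 80.10000000000001
frontR x -118.8 y 40.4 z -97.0
frontL x -121.1 y 79.9 z -90.00000000000001
rodL x 1.3 y 63.9 z 0.0
```

```bash
python3 - <<'E'
from h import *
yaw=.185; c,s=np.cos(yaw),np.sin(yaw); A=np.array([[c,s,0],[-s,c,0],[0,0,1]]); g=np.array([.6153,-.0008,.1])
f=1.42857
for th in(.6,.7,.8):
    n=np.array([np.sin(th),0,np.cos(th)])  # arm top normal, front(-x) up
    for u,v in((590,332),(650,264),(612,228),(697,238)):
        o,d=ray('w2',u/f,v/f); o=A@(o-g); d=A@d
        k=(5.5e-3-n@o)/(n@d); P=(o+k*d)*1e3; print(th,(u,v),P.round(1),'r',np.hypot(P[0],P[2]).round(1))
# target: center x -50, lateral 58, 70 above
p=g+A.T@[-.05,.058,.085]; plan(p,.185+np.pi)
E
```

```text
0.6 (590, 332) [-31.7  65.1  28.4] r 42.6
0.6 (650, 264) [-72.7  71.4  56.4] r 92.1
0.6 (612, 228) [-87.   48.9  66.2] r 109.4
0.6 (697, 238) [-86.   82.1  65.5] r 108.1
0.7 (590, 332) [-34.5  61.8  36.3] r 50.1
0.7 (650, 264) [-75.5  63.9  70.8] r 103.6
0.7 (612, 228) [-89.1  42.   82.3] r 121.3
0.7 (697, 238) [-88.1  72.5  81.4] r 120.0
0.8 (590, 332) [-38.5  56.9  47.5] r 61.2
0.8 (650, 264) [-79.2  54.3  89.4] r 119.4
0.8 (612, 228) [-91.7  33.4 102.3] r 137.4
0.8 (697, 238) [-90.8  60.5 101.4] r 136.1
pos [ 0.615  -0.0008  0.2038] rot [ 3.141 -0.    -2.961] turn -0.005 shift [49.7 57.9 18.8] F [-0.1  0.5 -0. ] open 0.0219 t 15.55
```

Arm angle ≈0.7 rad: the knobs at r≈50 and 104 mm straddle the press spot's 78 mm. The arm's middle is about 60 mm left of the clip. Moving over it with the fingers shut.

Emit:
apply_moves --rows '[{"xyz": [12,15,0],"turn": 0},{"xyz": [12,15,0],"turn": 0},{"xyz": [12,15,0],"turn": 0},{"xyz": [11,15,0],"turn": 0},{"xyz": [0,0,10],"turn": 0},{"xyz": [0,0,10],"turn": 0},{"xyz": [0,0,0],"turn": 0},{"xyz": [0,0,0],"turn": 0}]' --gripper 0

```text
time: 16.55
tool_pos: [0.5587, 0.0494, 0.1837]
tool_rot: [3.142, -0.0, -2.962]
contact_force: [0.4, -0.0, -0.2]
opening: 0.0003
```

Emit:
apply_moves --rows '[{"xyz": [0,0,5],"turn": 0},{"xyz": [0,0,5],"turn": 0},{"xyz": [0,0,4],"turn": 0},{"xyz": [0,0,3],"turn": 0},{"xyz": [0,0,0],"turn": 0}]'

```text
time: 17.18
tool_pos: [0.5583, 0.0498, 0.1666]
tool_rot: [3.141, -0.0, -2.961]
contact_force: [-0.2, 0.8, -0.1]
opening: 0.0006
```

```bash
cat > rel.py <<'E'
from h import *
yaw=.185; c,s=np.cos(yaw),np.sin(yaw); A=np.array([[c,s,0],[-s,c,0],[0,0,1]]); g=np.array([.6153,-.0008,.1])
o=robot.observe(); print('art-frame rel axle mm',(A@(o['tool_pos']-g)*1e3).round(1),o['contact_force'].round(1),o['opening'])
E
python3 rel.py
```

```text
art-frame rel axle mm [-46.8  60.2  66.6] [-0.2  0.8 -0.1] 0.000608887405844447
```

Emit:
apply_moves --rows '[{"xyz": [0,0,2],"turn": 0},{"xyz": [0,0,2],"turn": 0},{"xyz": [0,0,2],"turn": 0},{"xyz": [0,0,2],"turn": 0}]'

```text
time: 17.68
tool_pos: [0.5584, 0.0498, 0.1588]
tool_rot: [3.142, 0.0, -2.961]
contact_force: [0.5, -0.4, 0.6]
opening: 0.0002
```

Emit:
apply_moves --rows '[{"xyz": [0.5,0,2],"turn": 0},{"xyz": [1,0,2],"turn": 0},{"xyz": [2,0,2],"turn": 0}]'

```text
time: 18.05
tool_pos: [0.5554, 0.0491, 0.1533]
tool_rot: [-3.141, 0.002, -2.961]
contact_force: [0.7, 0.6, 3.6]
opening: 0.0006
```

Emit:
apply_moves --rows '[{"xyz": [2,0,2],"turn": 0},{"xyz": [2,0,2],"turn": 0},{"xyz": [2,0,2],"turn": 0}]'

```text
time: 18.42
tool_pos: [0.5493, 0.048, 0.1468]
tool_rot: [-3.141, 0.001, -2.961]
contact_force: [3.5, -0.5, 1.5]
opening: 0.0003
```

The arm is moving with 2–4 N. Continuing along the arc.

Emit:
apply_moves --rows '[{"xyz": [1,0,2],"turn": 0},{"xyz": [1.5,0,2.2],"turn": 0},{"xyz": [1.5,0,2.2],"turn": 0},{"xyz": [1.5,0,2.2],"turn": 0}]'

```text
time: 18.92
tool_pos: [0.5436, 0.0471, 0.1381]
tool_rot: [3.142, 0.0, -2.961]
contact_force: [3.2, -0.4, 1.6]
opening: 0.0003
```

Emit:
apply_moves --rows '[{"xyz": [1.5,0,2.2],"turn": 0},{"xyz": [1.5,0,2.2],"turn": 0},{"xyz": [1.5,0,2.2],"turn": 0},{"xyz": [1.2,0,2.2],"turn": 0}]'

```text
time: 19.42
tool_pos: [0.5379, 0.0462, 0.1293]
tool_rot: [3.141, 0.0, -2.961]
contact_force: [2.8, 0.4, 0.8]
opening: 0.0003
```

Emit:
apply_moves --rows '[{"xyz": [1,0,2.2],"turn": 0},{"xyz": [1,0,2.2],"turn": 0},{"xyz": [1,0,2.2],"turn": 0},{"xyz": [0.8,0,2.2],"turn": 0}]'

```text
time: 19.92
tool_pos: [0.5342, 0.0454, 0.1206]
tool_rot: [3.142, 0.0, -2.961]
contact_force: [2.6, 0.7, 1.8]
opening: 0.0004
```

```bash
python3 rel.py
```

```text
art-frame rel axle mm [-71.2  60.3  20.6] [2.6 0.7 1.8] 0.00038192724878278095
```

Emit:
apply_moves --rows '[{"xyz": [0.6,0,2.2],"turn": 0},{"xyz": [0.5,0,2.2],"turn": 0},{"xyz": [0.5,0,2.2],"turn": 0},{"xyz": [0.5,0,2],"turn": 0}]'

```text
time: 20.42
tool_pos: [0.5321, 0.045, 0.112]
tool_rot: [3.142, -0.0, -2.961]
contact_force: [3.3, 0.7, 2.6]
opening: 0.0002
```

Emit:
apply_moves --rows '[{"xyz": [0.3,0,1],"turn": 0},{"xyz": [0.3,0,1],"turn": 0},{"xyz": [0.3,0,1],"turn": 0}]'

```text
time: 20.8
tool_pos: [0.5313, 0.0448, 0.1091]
tool_rot: [3.142, 0.0, -2.961]
contact_force: [2.3, 0.4, 2.1]
opening: 0.0003
```

Emit:
apply_moves --rows '[{"xyz": [0,0,0.8],"turn": 0},{"xyz": [0,0,0.8],"turn": 0}]'

```text
time: 21.05
tool_pos: [0.5312, 0.0448, 0.1074]
tool_rot: [3.142, -0.0, -2.961]
contact_force: [0.8, 0.2, 2.1]
opening: 0.0002
```

Emit:
apply_moves --rows '[{"xyz": [0,0,0.7],"turn": 0},{"xyz": [0,0,0],"turn": 0}]'

```text
time: 21.3
tool_pos: [0.5311, 0.0448, 0.1066]
tool_rot: [3.141, -0.001, -2.961]
contact_force: [1.0, -0.2, 1.6]
opening: 0.0004
```

Emit:
apply_moves --rows '[{"xyz": [0,0,0.7],"turn": 0},{"xyz": [0,0,0],"turn": 0}]'

```text
time: 21.55
tool_pos: [0.5311, 0.0448, 0.106]
tool_rot: [3.141, -0.001, -2.961]
contact_force: [0.9, -0.3, 2.2]
opening: 0.0008
```

Emit:
apply_moves --rows '[{"xyz": [0,0,0.7],"turn": 0},{"xyz": [0,0,0],"turn": 0}]'

```text
time: 21.8
tool_pos: [0.5311, 0.0448, 0.1056]
tool_rot: [3.142, -0.0, -2.961]
contact_force: [-0.4, 0.2, 4.9]
opening: 0.0003
```

Emit:
apply_moves --rows '[{"xyz": [0,0,0.6],"turn": 0},{"xyz": [0,0,0],"turn": 0}]'

```text
time: 22.05
tool_pos: [0.5311, 0.0448, 0.1055]
tool_rot: [-3.142, 0.0, -2.961]
contact_force: [-2.5, 0.2, 8.2]
opening: 0.0001
```

A firm stop at z=0.1055, exactly 5.5 mm above the axis. One more small push, then retreat and check.

Emit:
apply_moves --rows '[{"xyz": [0,0,0.6],"turn": 0},{"xyz": [0,0,0],"turn": 0},{"xyz": [0,0,0],"turn": 0}]'

```text
time: 22.42
tool_pos: [0.5312, 0.0448, 0.1053]
tool_rot: [-3.141, 0.0, -2.961]
contact_force: [-4.5, -1.3, 12.8]
opening: 0.0004
```

Emit:
apply_moves --rows '[{"xyz": [0,0,-5],"turn": 0},{"xyz": [0,0,-15],"turn": 0},{"xyz": [0,0,-30],"turn": 0},{"xyz": [0,0,-30],"turn": 0},{"xyz": [0,0,-30],"turn": 0},{"xyz": [0,0,-30],"turn": 0},{"xyz": [0,0,0],"turn": 0},{"xyz": [0,0,0],"turn": 0},{"xyz": [0,0,0],"turn": 0}]'

```text
time: 23.55
tool_pos: [0.5307, 0.0449, 0.2431]
tool_rot: [3.141, -0.002, -2.961]
contact_force: [-0.9, 0.0, -0.7]
opening: 0.0006
```

```bash
python3 rel.py; python3 - <<'E'
from h import *
snap('side','d6.png');snap('scene','s6.png')
X=[.585,.01,.09]; out=[]
for n in('s6','d6'):
    u,v=proj(n,X).astype(int); print(n,u-40,v-60)
    out.append(cv2.resize(cv2.imread(f'pics/{n}.png')[v-60:v+60,u-40:u+40],(400,600),interpolation=cv2.INTER_CUBIC))
cv2.imwrite('pics/c6.png',np.hstack(out))
E
```

```text
art-frame rel axle mm [-74.7  60.5 143.1] [-0.9  0.  -0.7] 0.0005970099445703424
s6 216 128
d6 236 128
```

View pics/c6.png

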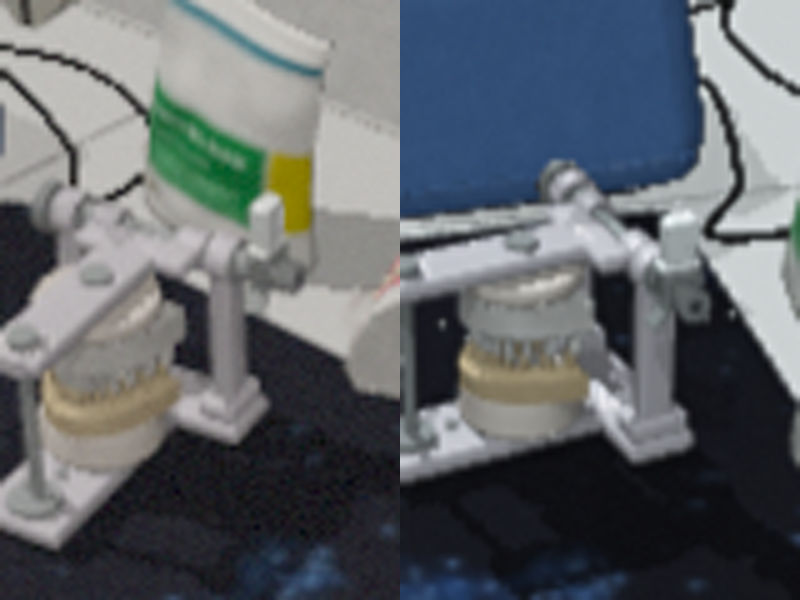

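The arm is level with its pin standing on the front plate, at scene crop (35,490). The clip stands upright in the groove, grip top at scene crop (268,205), side crop (680,220). The robot is clear, so I'm handing in.

```bash
python3 - <<'E'
from h import *
print(tri(('s6',216+268/5,128+203/5),('d6',236+(681-400)/5,128+222/5)))
print(robot.hand_in())
E
```

```text
(array([ 0.61771065, -0.00155164,  0.13275917]), [np.float64(0.12250909987520485), np.float64(0.12475281501407937)])
the job is handed in; nothing more can be done
None
```

The clip is snapped home in the axle's groove and the upper arm is closed. I handed the job in at about 23.6 s; the hand-in gives no verdict.

- **Clip:** I found the groove in the wrist camera, about 16 mm out from the post. I centred the jaws by feel and pressed in steps of 0.7 mm or less. The load peaked at about 8.4 N, fell away at the snap, then rose stiffly at home with the clip's origin about 0.3 mm below the axle axis, by the grasp height. The largest load reading was 8.6 N.
- **Arm:** I pressed it down along its arc with 2–4 N. It met a firm stop at z = 0.1055, exactly the closed height, with a last push of about 13 N. The final picture shows the arm level, its pin on the front plate.
- **Final checks:** The robot was clear of everything, and the clip was upright in the groove in both views. I did not approach the bystanders, and I did not measure their positions at the end.
- **Disagreement:** After release, the clip's grip top measured z = 0.1367 against an expected 0.137. A rougher measurement in the last picture gave 0.133. I put this down to how I picked the pixels, but I did not re-measure it.

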